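# Clamp the oil tube down on the pump base

### The job

Lay the long steel tube in the two saddles of the blue-grey pump base, with one hex nut out beyond each saddle, then press both hinged straps down over it until each one snaps under its spring catch and stays shut. Leave the short tube and the other parts on the bench where they are, and let go of everything.

Things in the scene. Friction and masses are not known exactly. Their poses are not given: they have to be found in the camera images.
- base: Blue-grey cast pump base, fixed on the bench: a plate 16 mm thick, x from -60 to +70 mm, y from -130 to +130 mm. Origin on the bench under the point bed; z up. Two grey saddles stand on it at y = +75 and -75 mm. Between them, y = -60 to +60 mm, nothing rises more than 5 mm above the plate: a gripper holding the tube by its middle has room there.
- bed (a point): Point 40 mm above the bench over the base's origin, with the base's axes: the middle of the tube lies here, its axis along this y, when it lies in both saddles.
- saddle_left (a point): Seat of the saddle at y = +75 mm of the base, on the tube's seated axis, 40 mm above the bench, with the base's axes. The saddle is a trough along y, 24 mm long, open at the top, 21 mm wide between its cheeks; its floor is 31 mm and its top 50 mm above the bench, and its mouth flares to 36 mm. On its -x side is the strap's hinge, on its +x side the catch.
- saddle_right (a point): The same for the saddle at y = -75 mm of the base.
- tube: The long tube: straight rigid steel, 18 mm in diameter and 230 mm long, with a hex nut 27 mm across flats and 18 mm long at each end (inner faces of the nuts 97 mm from the middle), about 0.2 to 0.4 kg. Origin at its middle, on its axis; its own y runs along it, either way round is good. It lies on the bench on flats of its nuts, axis 13.5 mm above the bench.
- short_tube: A spare tube, not to be used: the same diameter and nuts but only 130 mm long over all. Origin and axes as for the long tube. The two lie side by side, one nearer the robot; which is nearer varies.
- strap_left (a joint): Angle (rad) of the strap at y = +75 mm of the base: 0 = shut, level over the saddle; 1.5 to 1.85 = standing open, as at the start; stop at 1.95. Hinge line parallel to the base's y at x = -22 mm, 54 mm above the bench; opening lifts the free end and swings it back to -x. The strap is a steel bar 20 mm wide, 5 mm thick, its free end 69 mm from the hinge, easily swung by a push on its back.
- strap_right (a joint): The same for the strap at y = -75 mm of the base.
- strap_left_pad (a point): Ribbed press spot on the back (upper face when shut) of the left strap, 42 mm from its hinge; shut, it is 56.5 mm above the bench at x = +20 mm of the base. The point turns with the strap: x to the free end, z out of that face. Let go before it has latched, the strap springs back up to about 0.4 to 0.9 rad.
- strap_right_pad (a point): The same on the right strap.
- nose_left (a point): Rolled nose of the left strap's spring catch, an upright steel leaf at x = 47 mm of the base; nose 58.5 mm above the bench, its top 3 mm higher. The strap's end meets it from above at about 0.15 rad; a push of 5 to 15 N on the strap's outer half pushes it past the nose at about 0.07 rad, then the catch holds it at 0, on a rigid stop.
- nose_right (a point): The same for the right strap.
- piston: Bystander: steel piston standing on its shoe, 30 mm foot, 75 mm tall, beyond the +x side of the base. Origin under it.
- bearing: Bystander: steel ring lying flat, 52 mm wide, 15 mm tall, off the -x side of the base. Origin under it.
- plug: Bystander: steel hex plug, 24 mm wide, 30 mm tall, beyond the +x side of the base. Origin under it.
- fitting: Bystander: brass hex fitting, 22 mm wide, 26 mm tall, standing at the middle of the bench. Origin under it.
- wrench: Bystander: open wrench 190 mm long lying flat beyond the tubes. Origin under its middle.
- retainer: Bystander: brass ring lying flat, 70 mm wide, 12 mm tall, between the tubes and the base, on the robot's side. Origin under it.
Mind the look-alikes: they are no part of the job. What is shaped like the tube but turquoise or yellow is not meant.

How it is judged:
By the outcome, as a careful person would: the job done as asked, in the order asked, and still so for the second after the job is handed in, with the robot touching nothing.
It also fails if it takes over 54 s, if anything falls off the work surface, if the arm or the gripper's body presses on something with over 40 N, if the wrist force passes 120 N, or if a joint passes its speed limit or range.

### The arm

A 6-joint arm with a two-finger parallel gripper is mounted at the origin on the work surface. World frame = base frame: x ahead of the robot, y to its left, z up, the work surface at z = 0. Lengths are in m, angles in rad, forces in N, time in s.
With the tool pointing down it reaches from about 0.275 to 0.85 m from the base axis. Payload 19 kg.
Tool frame: the origin (TCP) lies midway between the tips of the shut fingers; the grasp point (between the pads) lies 19 mm behind it; z points along the fingers, y is the line along which they close (so a half turn about z gives the same grasp; the last joint's range is limited). The gripper opens to 85 mm and grips with 20 to 120 N. Pads are 22 mm wide; open, the fingers measure 114 mm over their backs; the gripper's body (76 mm by 85 mm) begins 54 mm behind the grasp point. The pads swing forward as they close: fully open they stand 13 mm farther back than shut.
Start: joints at [-0.134, 0.15, 1.437, -0, 1.554, -0.134], TCP at [0.575, -0, 0.231] pointing down, gripper open.
Joint ranges: [-2.8, 2.8], [-0.68, 2.1], [0.12, 2.68], [-1.39, 4.53], [0.16, 2.79], [-2.81, 2.81]. Speed limits (rad/s): [1.89, 1.89, 2.22, 3.01, 3.01, 3.01].

### API

Orientations are given as a unit quaternion [w, x, y, z].
In Python, from station import robot gives the robot as it stands.
- The arm moves only by the tool carry_out, never from a script. Its arguments are lists of equal length, an entry for each row: "xyz": the shift along the tool's x, y, z scaled (see below), a list of three; "spin": the turn about the tool's z scaled (see below). In form: {"xyz": [[tx, ty, tz], ...], "spin": [spin, ...]}. A call has 1 to 12 rows; each row shifts and turns the commanded pose from where the row before left it, along the tool's axes as they then stand; what a row does not reach is not made up. The controller multiplies each number of a shift by 250 mm and each number of a turn by pi/2 rad. A row lasts 1/12 s, in which the tool goes at most 41.7 mm and 7.16 degrees, less where a joint would pass 70% of its speed; a pose out of reach is approached as far as the arm can. A call with a number of a shift or a turn outside -1 to 1 is refused whole. A call with a gripper value outside its range is refused whole. "jaw" is the closure, from -1 (fully open) to 1 (shut), set as the call begins (left out, the last holds). The fingers move at their own pace and stop on an object; "grip_force" is the grip in N (left out, the last holds). Time passes only in rows, so rows that do not move let the fingers close. It gives the time, the measured TCP pose, the force, the opening and the grip force at its end, in the units of the state.
- robot.state(): the state, without advancing time (a new reading comes with each control period).
- robot.grab_frame(name): name is "scene" or "side" or "wrist"; returns a dict with "img" (420x560x3 uint8, red, green, blue), "camera_matrix" (3x3 intrinsics, pixels), "rvec" (rotation vector, rad) and "tvec" (3), from world to camera coordinates, as OpenCV has them. Camera axes: x right, y down, z forward; pixel columns grow to the right and rows downward; lengths in m; the calibration is good to about 2 mm. A picture is of the moment at which its call begins. There is no depth.
- robot.hand_in(): hands the job in; it is judged then, once.
The state is a dict: "time": time; "qpos": joint angles; "dq": joint speeds; "tau": joint torques, N m; "tool_pos": TCP position; "eef_rot": TCP orientation; "contact_force": force on the tool from outside, world axes, zero at the start; "ft_torque": the same for the moment, N m; "grip_width": finger opening in m; "finger_force": force on a finger pad.
Only numpy, scipy, OpenCV 4.12 (cv2) and the standard library are available. Lean on these libraries where they do the work, as an engineer would, in place of code of your own. Each camera call takes 0.05 s, during which the arm holds its last target. There are 200 camera calls.

## Working session

There is one attempt and no reset: what is moved stays moved. The work goes in short steps, Python scripts to look and compute and a tool call to move; the robot and the scene stay as the last step left them, time stands still between calls to the robot, and variables do not carry over. Pictures are saved under pics/ and viewed, at most 10 in all, crops included, and the job is handed in when it is done.

Besides the shell and the picture viewer there is one more tool, called as name([rows], argument=value, ...), one row to a line, values as JSON. carry_out: Moves the arm, as the interface text tells. Shifts and turns lie within -1 to 1; 1 stands for 250 mm of shift or pi/2 rad of turn. Its arguments: {"type":"object","properties":{"xyz":{"type":"array"},"spin":{"type":"array"},"jaw":{"type":"number"},"grip_force":{"type":"number"}},"required":["xyz","spin"]}

```bash
mkdir -p pics; ls
cat > h.py <<'E'
import numpy as np, cv2, pickle
from station import robot
def grab(n,f):
    d=robot.grab_frame(n); cv2.imwrite(f'pics/{f}.png',d['img'][:,:,::-1]); pickle.dump(d,open(f'pics/{f}.pkl','wb')); return d
def load(f): return pickle.load(open(f'pics/{f}.pkl','rb'))
def P(d):
    R=cv2.Rodrigues(np.array(d['rvec'],float))[0]; return np.array(d['camera_matrix']),R,np.array(d['tvec'],float).reshape(3)
def onz(d,uv,z):
    K,R,t=P(d); r=R.T@np.linalg.inv(K)@[*uv,1]; c=-R.T@t; return c+r*(z-c[2])/r[2]
def tri(d1,p1,d2,p2):
    A=[];
    K,R,t=P(d1);M1=K@np.c_[R,t];K,R,t=P(d2);M2=K@np.c_[R,t]
    X=cv2.triangulatePoints(M1,M2,np.array(p1,float).reshape(2,1),np.array(p2,float).reshape(2,1))[:,0];return X[:3]/X[3]
def proj(d,X):
    K,R,t=P(d); return cv2.projectPoints(np.array(X,float).reshape(-1,1,3),np.array(d['rvec'],float),t,K,None)[0][:,0]
E
python3 - <<'E'
from h import *
a=grab('scene','s0');b=grab('side','d0');c=grab('wrist','w0')
for d in (a,b,c):
    K,R,t=P(d);print(-R.T@t,R[2])
print(robot.state())
im=np.vstack([np.hstack([a['img'],b['img']])])[:,:,::-1]
E
```

```text
pics
[ 1.12769755 -0.07038386  1.0141772 ] [-0.53897319 -0.00783335 -0.8422865 ]
[0.25372167 0.79595263 0.57310902] [ 0.26873597 -0.82635377 -0.49489436]
[0.57540712 0.06788291 0.37360976] [-0.00139596 -0.26788917 -0.96344872]
{'time': 0.15, 'qpos': array([-1.34012007e-01,  1.50860534e-01,  1.43783414e+00,  3.18558598e-06,
        1.55382319e+00, -1.34005135e-01]), 'dq': array([-0.00045902,  0.00073238, -0.00318444,  0.00059064, -0.00198573,
        0.00051468]), 'tau': array([ 2.28272773e-03, -7.13383126e+01, -5.71041870e+01, -3.10331814e-05,
        7.20541226e-03, -6.05664604e-05]), 'tool_pos': array([ 5.74814549e-01, -6.64498735e-07,  2.30844948e-01]), 'eef_rot': array([-3.68849567e-04,  7.07109155e-01,  7.07104256e-01, -2.79208079e-04]), 'contact_force': array([-0.44213829, -0.09943095,  0.43957466]), 'ft_torque': array([-0.02076297, -0.06434511, -0.06195018]), 'finger_force': 0.0, 'grip_width': 0.0853939860127635}
```

View pics/s0.png

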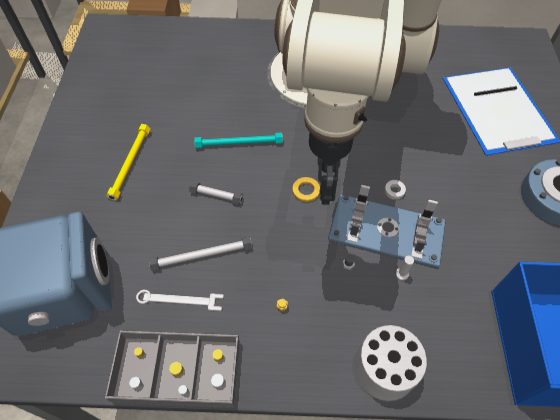

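View pics/d0.png

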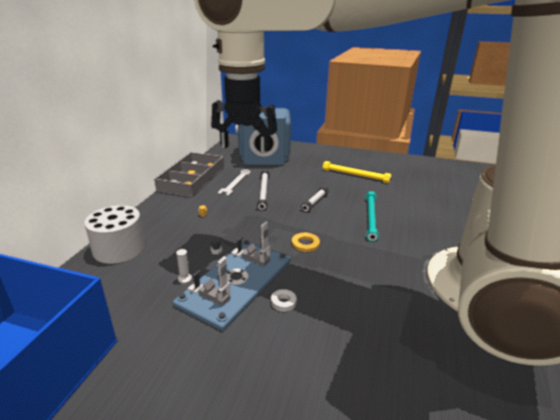

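The scene view shows four tube-like things: 
- grey, long: (155,267)-(249,244)
- grey, short: (195,188)-(240,199)
- turquoise: (197,142)-(281,138)
- yellow: (113,194)-(146,129)

The long grey steel one fits the description. It is about twice the length of the other grey tube and isn't coloured. The base is around (388,228). I'll confirm with enlarged crops.

Run:
```python
from h import *
a=load('s0');b=load('d0')
c1=cv2.resize(a['img'][170:280,140:260],None,fx=3.3,fy=3.3,interpolation=2)   # scene tubes
c2=cv2.resize(b['img'][160:220,240:340],None,fx=3.96,fy=3.96,interpolation=2)
c3=cv2.resize(a['img'][175:285,320:450],None,fx=6,fy=5.4,interpolation=2)
W=np.zeros((400,800,3),np.uint8);W[:c1.shape[0],:c1.shape[1]]=c1;W[:c2.shape[0],400:400+c2.shape[1]]=c2
cv2.imwrite('pics/c1.png',W[:,:,::-1]);cv2.imwrite('pics/c3.png',c3[:,:,::-1]);print(c3.shape)
for p in [(155,267),(249,244),(195,188),(240,199)]: print(onz(a,p,.0135))
```

```text
(594, 780, 3)
[ 0.65974762 -0.36194066  0.0135    ]
[ 0.59285666 -0.15580097  0.0135    ]
[ 0.44139837 -0.30089766  0.0135    ]
[ 0.46928903 -0.18680062  0.0135    ]
```

View pics/c1.png

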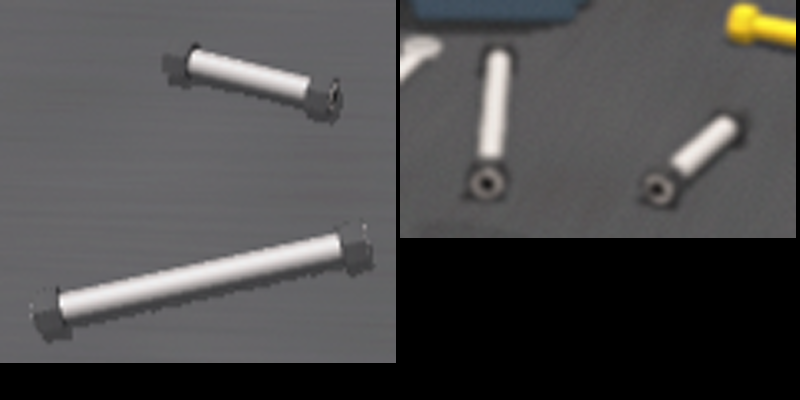

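View pics/c3.png

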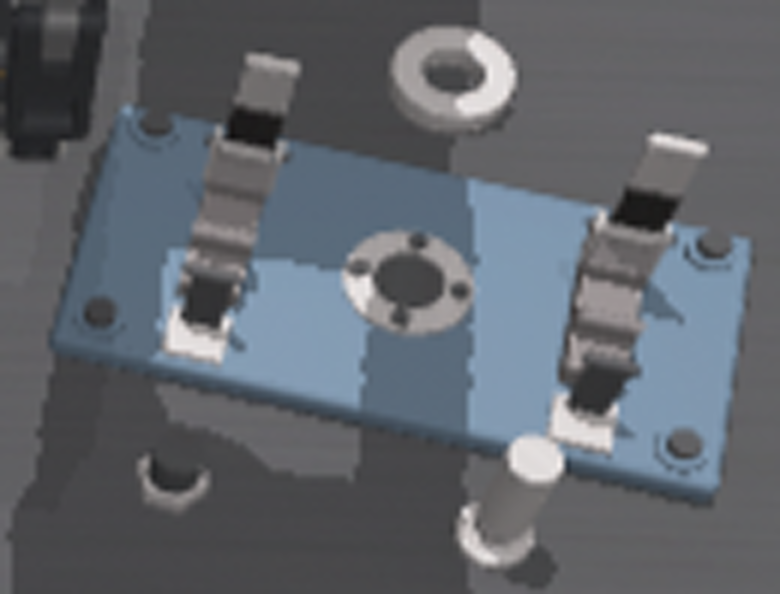

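The crop confirms it. The long tube's white body runs (62,307)-(340,245) in the crop, against about 120 px for the short one. Plate corners in the base crop are (127,105), (748,240), (712,492) and (52,340). Next come the pose estimates, with plate and tube heights from two views.

Run:
```python
from h import *
from scipy.optimize import least_squares
a=load('s0');b=load('d0')
tc=lambda x,y:(140+x/3.3-.35,170+y/3.3-.35)
A,B=tc(62,307),tc(340,245)
sA,sB=(240+98/3.96,160+52/3.96),(240+90/3.96,160+158/3.96)
print('tube tri',tri(a,A,b,sA),tri(a,B,b,sB))
p=[onz(a,q,.017) for q in (A,B)];print('tube onz',p,np.linalg.norm(p[0]-p[1]),(p[0]+p[1])/2)
bc=lambda x,y:(320+x/6-.4,175+y/5.4-.4)
uv=np.array([bc(127,105),bc(748,240),bc(712,492),bc(52,340)])
loc=np.array([[-.06,-.13],[-.06,.13],[.07,.13],[.07,-.13]])
def w(q,l,z): c,s=np.cos(q[2]),np.sin(q[2]); return np.c_[l@np.array([[c,-s],[s,c]]).T+q[:2],np.full(len(l),z)]
r=least_squares(lambda q:(proj(a,w(q,loc,q[3]))-uv).ravel(),[.5,.2,0,.016]);print('base',r.x,r.fun.round(1))
r=least_squares(lambda q:(proj(a,w(q,loc,.016))-uv).ravel(),[.5,.2,0]);print('base',r.x,r.fun.round(1))
q=r.x
print('side proj',proj(b,w(q,loc,.016)).round(1))
# side crop with overlay of corners
c=cv2.resize(b['img'][205:330,165:300],None,fx=5.5,fy=4.8,interpolation=2)
cv2.imwrite('pics/c4.png',c[:,:,::-1]);print(c.shape)
```

```text
tube tri [ 0.64906673 -0.35601151  0.01738009] [ 0.59372428 -0.17120509  0.01888634]
tube onz [array([ 0.65046465, -0.35510313,  0.017     ]), array([ 0.59504487, -0.17005661,  0.017     ])] 0.1931671985677211 [ 0.62275476 -0.26257987  0.017     ]
base [ 0.5217345   0.17337181 -0.24777879 -0.00463539] [-0.4  0.   0.1  0.3  0.  -0.1  0.2 -0.1]
base [ 0.53351152  0.16839301 -0.24721203] [-1.3 -0.8  1.2 -0.1  1.1  0.5 -1.  -0.1]
side proj [[290.2 254.9]
 [221.4 324.6]
 [170.7 298.9]
 [245.1 238.4]]
(600, 742, 3)
```

View pics/c4.png

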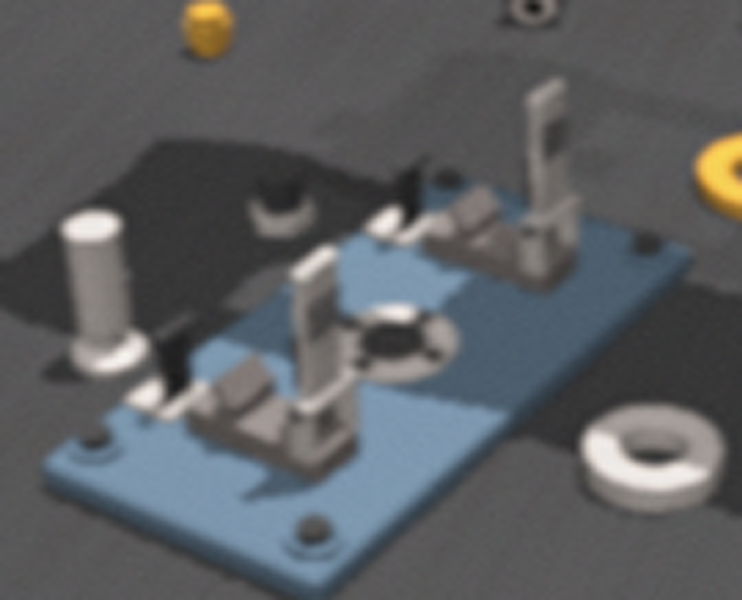

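carry_out([
  [0.1, -0.02, -0.04],
  [0.14, -0.04, -0.05],
  [0.14, -0.04, -0.05],
  [0.14, -0.04, -0.04],
  [0.14, -0.02, -0.02],
  [0.1, 0, 0],
  [0.04, 0, 0],
  [0, 0, 0],
  [0, 0, 0],
], spin=[0, 0, 0, 0, 0, 0, 0, 0, 0])

```text
time: 0.9
tool_pos: [0.5349, 0.1998, 0.2808]
eef_rot: [-0.0, 0.707, 0.707, -0.001]
contact_force: [0.3, -0.6, -0.2]
grip_width: 0.0856
finger_force: 0.0
```

Run:
```python
from h import *
d=grab('wrist','w1');s=robot.state();print(s['tool_pos'],s['eef_rot'],s['time'],d['camera_matrix'])
cv2.imwrite('pics/w1b.png',cv2.resize(d['img'],(800,600),interpolation=2)[:,:,::-1])
```

```text
[0.53507319 0.1991851  0.28085799] [-9.79004253e-05  7.07184195e-01  7.07029209e-01 -4.50101540e-04] 0.95 [[298.67172856   0.         277.29773983]
 [  0.         298.67172856 211.65194003]
 [  0.           0.           1.        ]]
```

View pics/w1b.png

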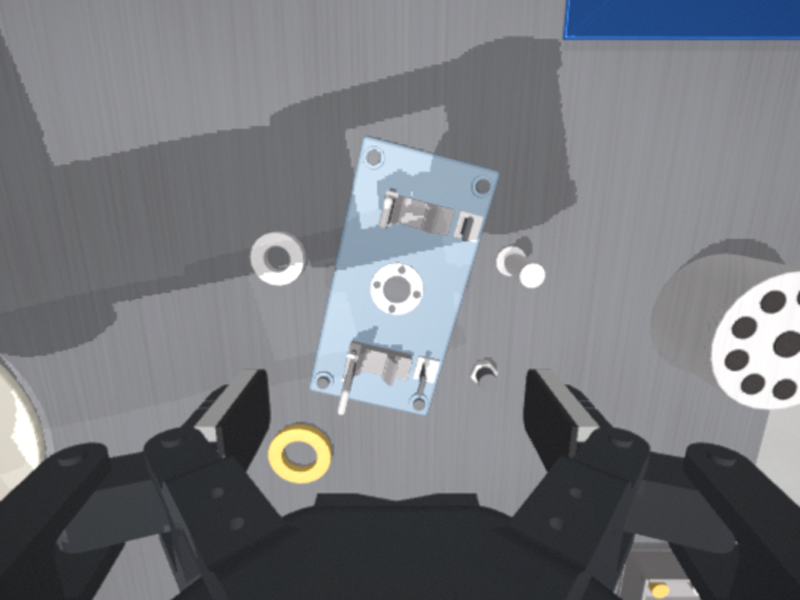

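Wrist view: plate corners at (366,137), (498,172), (427,415) and (311,391) in the 800x600 picture, saddles at about (415,212) and (380,362). Fitting all three views jointly.

```bash
cat > base.py <<'E'
from h import *
from scipy.optimize import least_squares
a,b,d=load('s0'),load('d0'),load('w1')
loc=np.array([[-.06,-.13],[-.06,.13],[.07,.13],[.07,-.13]])
def w(q,l,z): c,s=np.cos(q[2]),np.sin(q[2]); return np.c_[l@np.array([[c,-s],[s,c]]).T+q[:2],np.full(len(l),z)]
bc=lambda x,y:(320+x/6-.4,175+y/5.4-.4)
ua=np.array([bc(127,105),bc(748,240),bc(712,492),bc(52,340)])
sc=lambda x,y:(165+x/5.5-.4,205+y/4.8-.4)
ub=np.array([sc(693,252),sc(315,585),sc(45,470)])
ud=np.array([(311,391),(366,137),(498,172),(427,415)])*.7
f=lambda D,u,l:lambda q:(proj(D,w(q,l,q[3] if len(q)>3 else .016))-u).ravel()
fa,fb,fd=f(a,ua,loc),f(b,ub,loc[:3]),f(d,ud,loc)
E
python3 - <<'E'
from base import *
for n,g in dict(scene=fa,side=fb,wrist=fd,all=lambda q:np.r_[fa(q),fb(q),fd(q)]).items():
    r=least_squares(g,[.53,.17,-.25]);print(n,r.x.round(4),r.fun.round(1))
    if n=='all': print(least_squares(g,[.53,.17,-.25,.016]).x)
E
```

```text
scene [ 0.5335  0.1684 -0.2472] [-1.3 -0.8  1.2 -0.1  1.1  0.5 -1.  -0.1]
side [ 0.5291  0.1742 -0.2406] [ 0.5 -0.6  0.9  0.9 -1.5 -0.9]
wrist [ 0.5326  0.1685 -0.2389] [-1.3  0.4 -2.2 -1.1  2.6 -0.3  1.   2. ]
all [ 0.5323  0.1691 -0.2399] [-1.3 -0.9  1.3 -0.9  1.6 -0.3 -0.6 -0.1 -0.2 -2.1  0.5 -1.4 -1.6 -2.9
 -1.6 -0.  -2.4 -1.6  2.5 -0.7  0.7  1.6]
[ 0.53210692  0.16828491 -0.24141211  0.01022502]
```

Run:
```python
from base import *
def quad(D,box):
    x0,y0,x1,y1=box; im=D['img'][y0:y1,x0:x1]; im=cv2.resize(im,None,fx=4,fy=4,interpolation=2)
    h=cv2.cvtColor(im,cv2.COLOR_RGB2HSV); m=((h[...,0]>98)&(h[...,0]<118)&(h[...,1]>60)).astype(np.uint8)
    m=cv2.morphologyEx(m,cv2.MORPH_OPEN,np.ones((7,7)))
    c=cv2.convexHull(max(cv2.findContours(m,0,1)[0],key=cv2.contourArea))
    q=cv2.approxPolyN(c,4)[0] if hasattr(cv2,'approxPolyN') else cv2.approxPolyDP(c,20,True)[:,0]
    return (q.reshape(-1,2)+.5)/4-.5+[x0,y0]
Q=quad(d,(195,75,370,310));print(Q.round(1),ud)
o=[Q[np.argmin(np.linalg.norm(Q-u,axis=1))] for u in ud]
g=f(d,np.array(o),loc)
r=least_squares(g,[.53,.17,-.25]);print(r.x,r.fun.round(1))
r=least_squares(g,[.53,.17,-.25,.016]);print(r.x,r.fun.round(1))
```

```text
Traceback (most recent call last):
ValueError: max() iterable argument is empty
```

```bash
cat > quad.py <<'E'
from base import *
def quad(D,box,th):
    x0,y0,x1,y1=box; im=D['img'][y0:y1,x0:x1]; im=cv2.resize(im,None,fx=4,fy=4,interpolation=2).astype(int)
    m=(im[...,2]-im[...,0]>th).astype(np.uint8)
    m=cv2.morphologyEx(m,cv2.MORPH_OPEN,np.ones((7,7)))
    c=cv2.convexHull(max(cv2.findContours(m,0,1)[0],key=cv2.contourArea))
    q=cv2.approxPolyN(c,4)
    return (q.reshape(-1,2)+.5)/4-.5+[x0,y0]
def fit(D,box,th,u):
    Q=quad(D,box,th); o=np.array([Q[np.argmin(np.linalg.norm(Q-v,axis=1))] for v in u])
    g=f(D,o,loc)
    for s in ([.53,.17,-.25],[.53,.17,-.25,.016]):
        r=least_squares(g,s);print(r.x.round(4),r.fun.round(1))
    return o
E
python3 - <<'E'
from quad import *
for th in (15,25,35): print(th,fit(d,(195,75,370,310),th,ud).round(1).tolist())
E
```

```text
[ 0.5311  0.17   -0.2438] [ 0.1  0.1  0.2  0.1 -0.1 -0.3 -0.2  0.1]
[ 0.5311  0.17   -0.2438  0.0159] [ 0.1  0.1  0.2  0.1 -0.1 -0.3 -0.2  0.1]
15 [[214.9, 272.9], [253.1, 93.4], [350.6, 119.6], [298.6, 291.6]]
[ 0.5311  0.1699 -0.2443] [-0.4  0.6 -0.2 -0.4  0.5 -0.4  0.1  0.6]
[ 0.5312  0.1696 -0.2444  0.0135] [-0.1 -0.  -0.   0.1  0.1 -0.1 -0.  -0. ]
25 [[215.4, 272.4], [253.6, 93.9], [350.1, 119.9], [298.4, 291.1]]
[ 0.535   0.1769 -0.1848] [  8.6 -12.   -4.1  -5.2  -0.3 -10.9  -3.5  34.4]
[ 0.5357  0.1727 -0.1847 -0.0189] [ 13.  -19.7  -1.2   1.2  -5.7  -6.3  -5.1  25.8]
35 [[213.4, 283.9], [253.9, 94.4], [349.4, 120.1], [310.1, 251.9]]
```

carry_out([
  [-0.08, 0.02, 0],
  [-0.15, 0.03, 0.02],
  [-0.15, 0.03, 0.02],
  [-0.16, 0.03, 0.02],
  [-0.16, 0.03, 0.02],
  [-0.16, 0.03, 0.02],
  [-0.16, 0.03, 0.02],
  [-0.16, 0.03, 0.02],
  [-0.16, 0.03, 0.02],
  [-0.16, 0.03, 0.02],
  [-0.16, 0.03, 0.02],
  [-0.15, 0.03, 0.02],
], spin=[0, 0, 0, 0, 0, 0, 0, 0, 0, 0, 0, 0])

```text
time: 1.95
tool_pos: [0.6214, -0.2565, 0.2258]
eef_rot: [-0.0, 0.708, 0.706, -0.0]
contact_force: [0.3, 0.8, -0.0]
grip_width: 0.0856
finger_force: 0.0
```

carry_out([
  [-0.04, 0, 0.02],
  [0, 0, 0],
  [0, 0, 0],
  [0, 0, 0],
  [0, 0, 0],
  [0, 0, 0],
], spin=[-0.045, -0.07, -0.07, 0, 0, 0])

```text
time: 2.45
tool_pos: [0.6221, -0.2631, 0.2214]
eef_rot: [-0.0, 0.599, 0.801, -0.0]
contact_force: [0.1, -0.4, 0.7]
grip_width: 0.0856
finger_force: 0.0
```

Run:
```python
from h import *
d=grab('wrist','w2');s=robot.state();print(s['tool_pos'],s['eef_rot'],s['time'])
cv2.imwrite('pics/w2b.png',cv2.resize(d['img'],(800,600),interpolation=2)[:,:,::-1])
print(proj(d,[[.6504,-.355,.0135],[.595,-.170,.0135]])/.7)
```

```text
[ 0.62219346 -0.26282645  0.22137136] [ 2.99977609e-06  5.98721904e-01  8.00956978e-01 -3.66660263e-05] 2.5
[[397.16671176 373.86694759]
 [396.24748534 144.53984045]]
```

View pics/w2b.png

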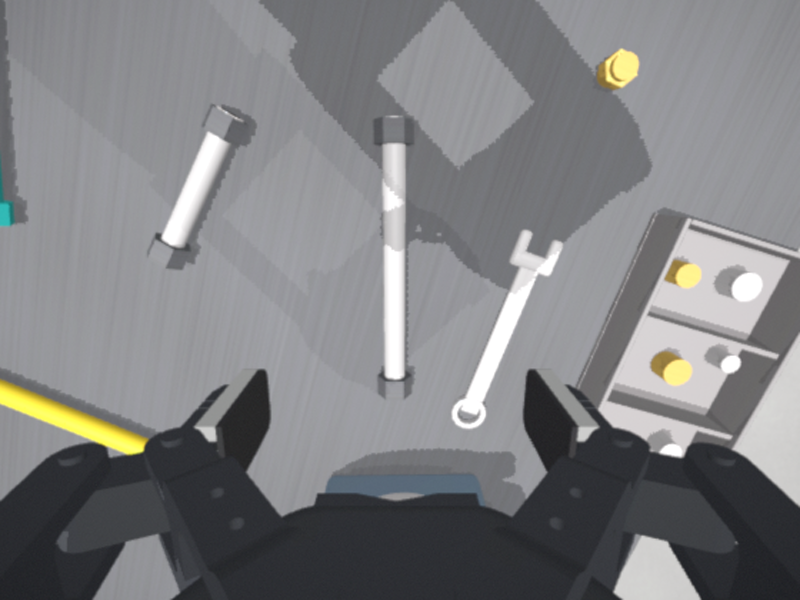

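The wrist view shows the long tube upright in the picture, with inner nut faces at (395,143) and (395,377). The short tube lies to the left at (200,185) and is well clear.

Run:
```python
from h import *
d=load('w2');a=load('s0');s=robot.state()
tc=lambda x,y:(140+x/3.3-.35,170+y/3.3-.35)
A,B=np.array([395.5,377])*.7,np.array([394.5,143])*.7
print(tri(a,tc(62,307),d,A),tri(a,tc(340,245),d,B))
p=[onz(d,q,.0135) for q in (A,B)];v=p[1]-p[0];m=(p[0]+p[1])/2
print(p,np.linalg.norm(v),m,'yaw',np.arctan2(-v[0],v[1]))
q=s['eef_rot'];from scipy.spatial.transform import Rotation as R
M=R.from_quat([*q[1:],q[0]]).as_matrix();print(M.round(3),(M.T@(m-s['tool_pos']))/.25, 'toolyaw',np.arctan2(-M[0,0],M[1,0]))
```

```text
[ 0.64977401 -0.35585019  0.01601816] [ 0.59365297 -0.17003327  0.01459468]
[array([ 0.64983321, -0.35835617,  0.0135    ]), array([ 0.59338791, -0.1693075 ,  0.0135    ])] 0.19729539507678093 [ 0.62161056 -0.26383183  0.0135    ] yaw 0.2901494107769192
[[-0.283  0.959 -0.   ]
 [ 0.959  0.283 -0.   ]
 [-0.    -0.    -1.   ]] [-0.00315656 -0.00332874  0.83148579] toolyaw 0.28698743827172835
```

carry_out([
  [-0.003, -0.003, 0.06],
  [0, 0, 0.12],
  [0, 0, 0.14],
  [0, 0, 0.14],
  [0, 0, 0.12],
  [0, 0, 0.1],
  [0, 0, 0.08],
  [0, 0, 0.06],
  [0, 0, 0.04],
  [0, 0, 0],
  [0, 0, 0],
], spin=[-0.002, 0, 0, 0, 0, 0, 0, 0, 0, 0, 0])

```text
time: 3.42
tool_pos: [0.622, -0.2634, 0.0066]
eef_rot: [-0.0, 0.596, 0.803, -0.0]
contact_force: [1.1, -0.1, 0.2]
grip_width: 0.0855
finger_force: 0.0
```

carry_out([
  [0, 0, 0],
  [0, 0, 0],
  [0, 0, 0],
  [0, 0, 0],
  [0, 0, 0],
  [0, 0, 0],
  [0, 0, 0],
  [0, 0, 0],
  [0, 0, 0],
  [0, 0, 0],
], spin=[0, 0, 0, 0, 0, 0, 0, 0, 0, 0], jaw=1, grip_force=60)

```text
time: 4.25
tool_pos: [0.622, -0.2635, 0.0067]
eef_rot: [0.0, 0.596, 0.803, -0.0]
contact_force: [-2.3, 0.3, 5.5]
grip_width: 0.0154
finger_force: 58.7
```

carry_out([
  [0, 0, -0.03],
  [0, 0, -0.08],
  [0, 0, -0.12],
  [0, 0, -0.12],
  [0, 0, -0.12],
  [0, 0, -0.08],
  [0, 0, -0.04],
  [0, 0, 0],
  [0, 0, 0],
], spin=[0, 0, 0, 0, 0, 0, 0, 0, 0])

```text
time: 5.0
tool_pos: [0.6217, -0.2633, 0.1529]
eef_rot: [-0.0, 0.596, 0.803, -0.0]
contact_force: [-0.2, 0.2, -3.7]
grip_width: 0.0156
finger_force: 59.0
```

Run:
```python
from h import *
d=grab('wrist','w3');e=grab('side','d3');a=grab('scene','s3');s=robot.state();print(s)
W=np.hstack([cv2.resize(d['img'],(400,300)),cv2.resize(e['img'][90:200,200:340],(400,300),interpolation=2)])
W=np.vstack([W,np.hstack([cv2.resize(a['img'][150:300,130:330],(400,300),interpolation=2),np.zeros((300,400,3),np.uint8)])])
cv2.imwrite('pics/m3.png',W[:,:,::-1])
```

```text
{'time': 5.15, 'qpos': array([-5.14633505e-01,  3.93752847e-01,  1.29216766e+00, -3.09558570e-05,
        1.45859985e+00, -8.08347394e-01]), 'dq': array([-0.00097334, -0.00078743, -0.0067326 , -0.00133595,  0.00301431,
        0.00116039]), 'tau': array([ 4.61526238e-02, -9.49694180e+01, -5.76895559e+01,  2.12881438e-03,
        6.10091054e-03, -1.79467321e-05]), 'tool_pos': array([ 0.62137671, -0.26314583,  0.15172983]), 'eef_rot': array([-1.45072806e-03,  5.96022676e-01,  8.02966267e-01, -1.96178892e-04]), 'contact_force': array([ 7.46584056e-04,  4.32794892e-01, -2.46297397e+00]), 'ft_torque': array([ 0.05330758, -0.03212029,  0.0137335 ]), 'finger_force': 59.014100432395935, 'grip_width': 0.015482008562567299}
```

View pics/m3.png

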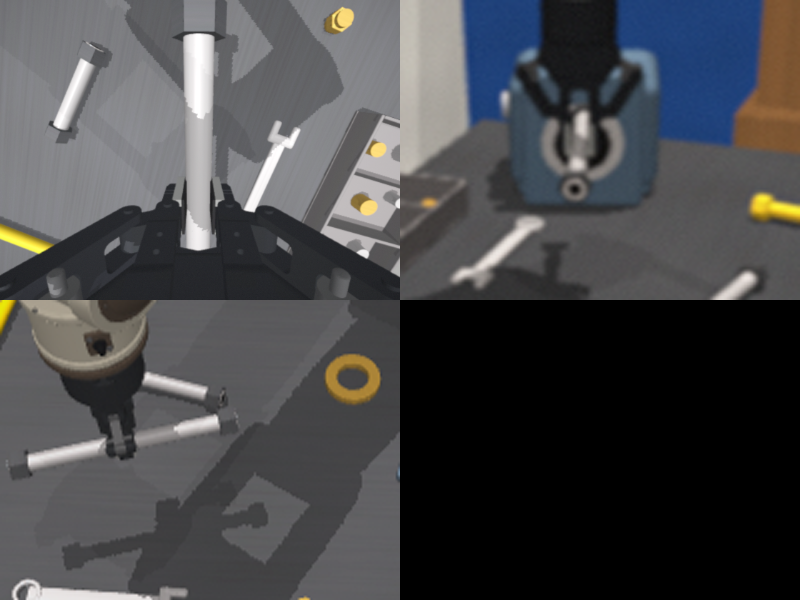

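The tube is held by its middle and square in the jaws: the wrist view shows it along the picture's vertical at column ~199, and the short tube hasn't moved. Now I turn and carry it over the base.

carry_out([
  [0, 0, -0.02],
  [0, 0, -0.03],
  [0, 0, -0.03],
  [0, 0, 0],
  [0, 0, 0],
  [0, 0, 0],
  [0, 0, 0],
], spin=[0.03, 0.06, 0.07, 0.07, 0.06, 0.05, 0])

```text
time: 5.73
tool_pos: [0.6217, -0.2633, 0.1724]
eef_rot: [-0.001, 0.788, 0.616, -0.0]
contact_force: [-0.6, -0.4, -2.6]
grip_width: 0.0156
finger_force: 59.0
```

carry_out([
  [0.07, -0.034, 0],
  [0.13, -0.062, 0],
  [0.14, -0.068, 0],
  [0.14, -0.068, 0],
  [0.14, -0.068, 0],
  [0.14, -0.068, 0],
  [0.14, -0.068, 0],
  [0.14, -0.068, 0],
  [0.14, -0.068, 0],
  [0.14, -0.068, 0],
  [0.13, -0.062, 0],
  [0.1, -0.048, 0],
], spin=[0, 0, 0, 0, 0, 0, 0, 0, 0, 0, 0, 0])

```text
time: 6.73
tool_pos: [0.5309, 0.16, 0.1731]
eef_rot: [-0.0, 0.785, 0.619, -0.0]
contact_force: [0.0, -0.1, -2.7]
grip_width: 0.0156
finger_force: 59.1
```

carry_out([
  [0.04, -0.02, 0],
  [0, 0, 0],
  [0, 0, 0],
  [0, 0, 0],
], spin=[0, 0, 0, 0])

```text
time: 7.07
tool_pos: [0.5298, 0.1675, 0.1734]
eef_rot: [-0.0, 0.787, 0.617, -0.0]
contact_force: [-0.0, 0.0, -3.6]
grip_width: 0.0154
finger_force: 59.1
```

```bash
cat > tgt.py <<'E'
import sys
from quad import *
from scipy.spatial.transform import Rotation as R
def tgt(local,z,psi=-.244,o=(.5311,.17)):
    s=robot.state();q=s['eef_rot'];M=R.from_quat([*q[1:],q[0]]).as_matrix()
    W=w([*o,psi],np.array([local]),z)[0]
    y=np.arctan2(-M[0,0],M[1,0])
    print(s['tool_pos'],s['time'],'F',s['contact_force'].round(1),'target',W,'tool units',(M.T@(W-s['tool_pos'])/.25).round(4),'spin',((y-psi)/1.5708).round(4))
E
python3 - <<'E'
from tgt import *
tgt([0,0],.17)
d=grab('wrist','w4')
p=proj(d,w([.5311,.17,-.244],loc,.016));print('pred corners',p.round(1))
cv2.imwrite('pics/w4b.png',cv2.resize(d['img'],(800,600),interpolation=2)[:,:,::-1])
E
```

```text
[0.5298012  0.16747614 0.17339617] 7.0667 F [-0.   0.  -3.6] target [0.5311 0.17   0.17  ] tool units [0.011  0.0027 0.0136] spin 0.0027
pred corners [[224.7 305.4]
 [212.5  54.2]
 [355.4  54.9]
 [338.3 305.9]]
```

View pics/w4b.png

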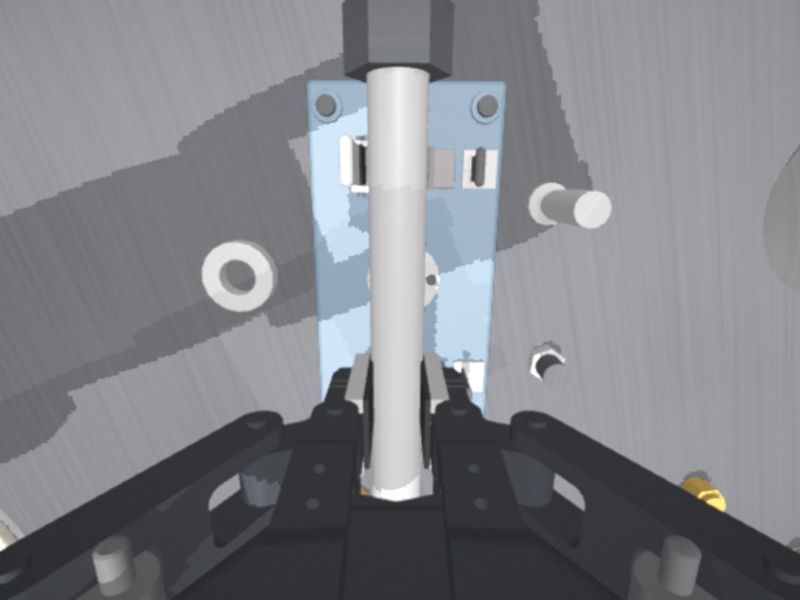

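Wrist view: the tube lies centred between the plate edges. The edges run from (308,82) and (505,82) at the top and agree with the predicted base pose to about 1 mm in x. Both straps stand clear. Lowering.

carry_out([
  [0.011, 0.003, 0.03],
  [0, 0, 0.07],
  [0, 0, 0.09],
  [0, 0, 0.09],
  [0, 0, 0.08],
  [0, 0, 0.05],
  [0, 0, 0.03],
  [0, 0, 0.014],
  [0, 0, 0],
  [0, 0, 0],
], spin=[0.003, 0, 0, 0, 0, 0, 0, 0, 0, 0])

```text
time: 7.95
tool_pos: [0.5315, 0.1709, 0.0611]
eef_rot: [0.0, 0.788, 0.615, 0.0]
contact_force: [0.8, -0.5, -3.1]
grip_width: 0.0154
finger_force: 59.1
```

Run:
```python
from tgt import *
tgt([0,0],.034)
```

```text
[0.5314986  0.17094345 0.06108408] 7.95 F [ 0.8 -0.5 -3.1] target [0.5311 0.17   0.034 ] tool units [-0.0041 -0.0007  0.1083] spin -0.0008
```

carry_out([
  [-0.004, 0, 0.015],
  [0, 0, 0.015],
  [0, 0, 0.015],
  [0, 0, 0.015],
  [0, 0, 0.015],
  [0, 0, 0.01],
  [0, 0, 0.006],
  [0, 0, 0.005],
  [0, 0, 0],
], spin=[0, 0, 0, 0, 0, 0, 0, 0, 0])

```text
time: 8.7
tool_pos: [0.5307, 0.17, 0.036]
eef_rot: [-0.0, 0.788, 0.615, -0.0]
contact_force: [-0.1, -0.1, -2.2]
grip_width: 0.0158
finger_force: 59.1
```

carry_out([
  [0, 0, 0.004],
  [0, 0, 0.004],
  [0, 0, 0.003],
  [0, 0, 0],
], spin=[0, 0, 0, 0])

```text
time: 9.03
tool_pos: [0.5307, 0.17, 0.0334]
eef_rot: [-0.0, 0.788, 0.615, -0.0]
contact_force: [-0.0, 0.1, -2.0]
grip_width: 0.0153
finger_force: 59.1
```

carry_out([
  [0, 0, 0.003],
  [0, 0, 0.002],
  [0, 0, 0],
], spin=[0, 0, 0])

```text
time: 9.28
tool_pos: [0.5309, 0.17, 0.0331]
eef_rot: [0.0, 0.788, 0.615, 0.0]
contact_force: [-5.3, -1.8, 11.2]
grip_width: 0.0153
finger_force: 60.5
```

carry_out([
  [0, 0, -0.002],
  [0, 0, 0],
  [0, 0, 0],
  [0, 0, 0],
  [0, 0, 0],
  [0, 0, 0],
], spin=[0, 0, 0, 0, 0, 0], jaw=-1)

```text
time: 9.78
tool_pos: [0.5307, 0.17, 0.0327]
eef_rot: [-0.0, 0.788, 0.615, -0.0]
contact_force: [-0.1, -0.2, 0.6]
grip_width: 0.085
finger_force: 0.0
```

carry_out([
  [0, 0, -0.03],
  [0, 0, -0.07],
  [0, 0, -0.1],
  [0, 0, -0.1],
  [0, 0, -0.1],
  [0, 0, -0.08],
  [0, 0, -0.07],
  [0, 0, -0.04],
  [0, 0, 0],
  [0, 0, 0],
], spin=[0, 0, 0, 0, 0, 0, 0, 0, 0, 0])

```text
time: 10.62
tool_pos: [0.5307, 0.17, 0.1801]
eef_rot: [0.0, 0.788, 0.615, 0.0]
contact_force: [-0.8, 0.0, -0.2]
grip_width: 0.0851
finger_force: 0.0
```

Run:
```python
from tgt import *
tgt([0,0],.18)
for n in('scene','side','wrist'): d=grab(n,n+'5'); print(n,proj(d,w([.5311,.17,-.244],np.array([[0,-.097],[0,.097]]),.04)).round(1))
a=load('scene5')['img'];b=load('side5')['img'];c=load('wrist5')['img']
# white tube-body detection check: columns of bright pixels around projected line
W=np.vstack([np.hstack([cv2.resize(a[170:290,320:480],(400,300),interpolation=2),cv2.resize(b[205:325,160:320],(400,300),interpolation=2)]),np.hstack([cv2.resize(c,(400,300)),np.zeros((300,400,3),np.uint8)])])
cv2.imwrite('pics/m5.png',W[:,:,::-1])
```

```text
[0.53070964 0.16996013 0.18009877] 10.6167 F [-0.8  0.  -0.2] target [0.5311 0.17   0.18  ] tool units [0.0005 0.0015 0.0004] spin -0.0007
scene [[349.3 210.3]
 [431.9 230.5]]
side [[261.8 246. ]
 [208.  293.9]]
wrist [[278.  290.1]
 [278.   93.9]]
```

Run:
```python
from h import *
c=load('wrist5')['img'].astype(int).sum(2)//3
for r in (105,150,180,220,250): print(r,c[r,258:300:2])
print('col278',c[80:112:1,278]); print('col low',c[270:312,278])
```

```text
105 [187 166 179 179 181 188 228 247 220 222 235 232 222 214 201 180 180 181
 179 178 170]
150 [166 170 211 209 167 165 177 194 204 211 219 216 209 203 189 168 168 168
 168 169 168]
180 [165 166 171 213 220 213 178 194 204 210 216 214 209 202 188 207 220 220
 220 219 220]
220 [218 218 218 218 217 212 217 243 255 255 255 255 254 239 208 172 214 216
 216 216 216]
250 [162 161 162 162 161 161 192 243 255 255 255 255 252 235 195 166 175 161
 161 162 162]
col278 [130 128 129 130 130 130 130 128 126 127 128 151 223 235 236 235 236 236
 236 240 236 235 236 235 235 235 235 234 235 235 235 235]
col low [255 255 255 255 255 255 255 255 255 255 255 255 255 255 255 255 255 255
 255 255 255 255 255 255 198 112 100 142 153 153 153 152 153 155 155 155
 154 155 155 154 157 159]
```

By code, the tube is seated. Its columns stay centred at 278 in every row, matching the predicted bed axis, and both nut faces are beyond the saddles. Next I shut the fingers and go behind the left strap.

carry_out([
  [0.03, -0.03, 0],
  [0.06, -0.06, 0],
  [0.07, -0.07, 0],
  [0.07, -0.07, 0],
  [0.05, -0.05, 0],
  [0.02, -0.02, 0],
  [0, 0, 0.05],
  [0, 0, 0.09],
  [0, 0, 0.09],
  [0, 0, 0.06],
  [0, 0, 0.03],
  [0, 0, 0],
], spin=[0, 0, 0, 0, 0, 0, 0, 0, 0, 0, 0, 0], jaw=1)

```text
time: 11.77
tool_pos: [0.4755, 0.2601, 0.098]
eef_rot: [-0.0, 0.788, 0.615, -0.002]
contact_force: [-0.5, 0.4, 0.2]
grip_width: 0.0002
finger_force: 0.0
```

Run:
```python
from tgt import *
tgt([-.075,.075],.1)
W=[(-75,100),(-50,101),(-35,104),(-16,101),(-3,95),(8,84),(15,71),(18,64)]
for p,q in zip(W,W[1:]): print((q[0]-p[0])/250,(p[1]-q[1])/250)
```

```text
[0.47549868 0.26008471 0.09797797] 11.7667 F [-0.5  0.4  0.2] target [0.4764405  0.26089741 0.1       ] tool units [ 0.0041  0.0028 -0.0081] spin -0.001
0.1 -0.004
0.06 -0.012
0.076 0.012
0.052 0.024
0.044 0.044
0.028 0.052
0.012 0.028
```

carry_out([
  [0.004, 0.05, -0.006],
  [0, 0.053, -0.006],
  [0, 0.03, -0.006],
  [0, 0.03, -0.006],
  [0, 0.038, 0.004],
  [0, 0.038, 0.008],
  [0, 0.026, 0.012],
  [0, 0.026, 0.012],
  [0, 0.022, 0.022],
  [0, 0.022, 0.022],
  [0, 0, 0],
], spin=[0, 0, 0, 0, 0, 0, 0, 0, 0, 0, 0])

```text
time: 12.68
tool_pos: [0.5579, 0.2411, 0.0846]
eef_rot: [-0.0, 0.788, 0.615, -0.001]
contact_force: [0.2, -0.1, -0.3]
grip_width: -0.0003
finger_force: 0.0
```

carry_out([
  [0, 0.014, 0.026],
  [0, 0.014, 0.026],
  [0, 0.012, 0.014],
  [0, 0.008, 0.014],
  [0, 0, 0],
], spin=[0, 0, 0, 0, 0])

```text
time: 13.1
tool_pos: [0.5693, 0.2385, 0.0654]
eef_rot: [-0.0, 0.788, 0.615, -0.0]
contact_force: [-0.3, -0.1, 0.7]
grip_width: -0.0003
finger_force: 0.1
```

Run:
```python
from tgt import *
tgt([.02,.075],.0565)
```

```text
[0.56929572 0.23849342 0.06536813] 13.1 F [-0.3 -0.1  0.7] target [0.56862654 0.23794673 0.0565    ] tool units [-0.0028 -0.002   0.0355] spin -0.0007
```

carry_out([
  [-0.002, 0, 0.006],
  [0, 0, 0.006],
  [0, 0, 0.005],
  [0, 0, 0],
], spin=[0, 0, 0, 0])

```text
time: 13.43
tool_pos: [0.5695, 0.2382, 0.0626]
eef_rot: [0.0, 0.788, 0.615, 0.0]
contact_force: [-0.3, -0.3, 5.3]
grip_width: -0.0001
finger_force: 2.6
```

carry_out([
  [0, 0, 0.005],
  [0, 0, 0.005],
  [0, 0, 0.004],
  [0, 0, 0],
], spin=[0, 0, 0, 0])

```text
time: 13.77
tool_pos: [0.5698, 0.2382, 0.0593]
eef_rot: [0.001, 0.788, 0.615, 0.001]
contact_force: [1.9, -1.9, 4.5]
grip_width: -0.0001
finger_force: 2.0
```

carry_out([
  [0, 0, 0.005],
  [0, 0, 0.005],
  [0, 0, 0],
  [0, 0, 0],
], spin=[0, 0, 0, 0])

```text
time: 14.1
tool_pos: [0.5693, 0.2382, 0.0562]
eef_rot: [0.0, 0.788, 0.615, 0.0]
contact_force: [1.4, 0.2, 4.3]
grip_width: 0.0
finger_force: 2.1
```

carry_out([
  [0, 0, 0.005],
  [0, 0, 0],
  [0, 0, 0],
], spin=[0, 0, 0])

```text
time: 14.35
tool_pos: [0.5694, 0.2383, 0.0559]
eef_rot: [0.0, 0.788, 0.615, 0.0]
contact_force: [-4.4, -1.8, 16.8]
grip_width: -0.0001
finger_force: 8.2
```

carry_out([
  [0, 0, 0.004],
  [0, 0, 0],
  [0, 0, -0.012],
  [0, 0, -0.02],
  [0, 0, 0],
], spin=[0, 0, 0, 0, 0])

```text
time: 14.77
tool_pos: [0.5693, 0.2383, 0.0624]
eef_rot: [0.0, 0.788, 0.615, 0.0]
contact_force: [0.3, 1.0, -0.3]
grip_width: -0.0002
finger_force: 0.0
```

carry_out([
  [0, 0, -0.03],
  [0, 0, -0.08],
  [0, 0, -0.12],
  [0, 0, -0.12],
  [0, 0, -0.09],
  [0, 0, -0.05],
  [0, 0, 0],
  [0, 0, 0],
], spin=[0, 0, 0, 0, 0, 0, 0, 0])

```text
time: 15.43
tool_pos: [0.5691, 0.2382, 0.184]
eef_rot: [-0.0, 0.788, 0.615, -0.0]
contact_force: [0.5, -0.1, -0.1]
grip_width: -0.0002
finger_force: 0.0
```

Run:
```python
from tgt import *
tgt([-.075,-.075],.18)
d=grab('scene','s6');e=grab('side','d6');f0=grab('wrist','w6')
B=[.5311,.17,-.244]
print('free end shut/0.6 pred', [proj(D,np.vstack([w(B,np.array([[.047,.075]]),.0565),w(B,np.array([[.035,.075]]),.093)])).round(0).tolist() for D in (d,e)])
W=np.vstack([np.hstack([cv2.resize(d['img'][170:290,320:480],(400,300),interpolation=2),cv2.resize(e['img'][205:325,160:320],(400,300),interpolation=2)]),np.hstack([cv2.resize(f0['img'],(400,300)),np.zeros((300,400,3),np.uint8)])])
cv2.imwrite('pics/m6.png',W[:,:,::-1])
```

```text
[0.56910218 0.23819142 0.18395096] 15.4333 F [ 0.5 -0.1 -0.1] target [0.44020259 0.1153405  0.18      ] tool units [-0.6018 -0.381   0.0159] spin -0.0007
free end shut/0.6 pred [[[421.0, 242.0], [426.0, 229.0]], [[196.0, 273.0], [199.0, 261.0]]]
```

At 6 mm above the stop the force is zero, so the left strap stayed down. Same for the right one.

carry_out([
  [-0.05, -0.031, 0],
  [-0.1, -0.064, 0],
  [-0.12, -0.076, 0],
  [-0.12, -0.076, 0],
  [-0.1, -0.064, 0],
  [-0.07, -0.045, 0],
  [-0.04, -0.025, 0],
  [0, 0, 0.06],
  [0, 0, 0.1],
  [0, 0, 0.1],
  [0, 0, 0.07],
  [0, 0, 0],
], spin=[0, 0, 0, 0, 0, 0, 0, 0, 0, 0, 0, 0])

```text
time: 16.58
tool_pos: [0.4387, 0.1157, 0.098]
eef_rot: [-0.002, 0.788, 0.615, -0.003]
contact_force: [-1.1, 0.2, -0.7]
grip_width: -0.0001
finger_force: 0.0
```

Run:
```python
from tgt import *
tgt([-.075,-.075],.1)
```

```text
[0.43868951 0.11572659 0.0980406 ] 16.5833 F [-1.1  0.2 -0.7] target [0.44020259 0.1153405  0.1       ] tool units [-0.      0.0062 -0.0079] spin -0.0007
```

carry_out([
  [0, 0.053, -0.006],
  [0, 0.053, -0.006],
  [0, 0.03, -0.006],
  [0, 0.03, -0.006],
  [0, 0.038, 0.004],
  [0, 0.038, 0.008],
  [0, 0.026, 0.012],
  [0, 0.026, 0.012],
  [0, 0.022, 0.022],
  [0, 0.022, 0.022],
  [0, 0, 0],
], spin=[0, 0, 0, 0, 0, 0, 0, 0, 0, 0, 0])

```text
time: 17.5
tool_pos: [0.5226, 0.095, 0.0863]
eef_rot: [-0.0, 0.788, 0.615, -0.001]
contact_force: [-0.6, 0.2, 0.9]
grip_width: -0.0002
finger_force: 0.0
```

carry_out([
  [0, 0.014, 0.026],
  [0, 0.014, 0.026],
  [0, 0.012, 0.014],
  [0, 0.008, 0.014],
  [0, 0, 0.006],
  [0, 0, 0.006],
  [0, 0, 0.005],
  [0, 0, 0],
], spin=[0, 0, 0, 0, 0, 0, 0, 0])

```text
time: 18.17
tool_pos: [0.5341, 0.0924, 0.0636]
eef_rot: [0.0, 0.788, 0.615, 0.0]
contact_force: [0.9, -0.7, 0.8]
grip_width: -0.0001
finger_force: 0.4
```

carry_out([
  [0, 0, 0.005],
  [0, 0, 0.005],
  [0, 0, 0.004],
  [0, 0, 0.005],
  [0, 0, 0.005],
  [0, 0, 0],
  [0, 0, 0],
], spin=[0, 0, 0, 0, 0, 0, 0])

```text
time: 18.75
tool_pos: [0.534, 0.0924, 0.0576]
eef_rot: [-0.0, 0.788, 0.615, -0.0]
contact_force: [1.2, -0.1, 0.6]
grip_width: -0.0
finger_force: 0.2
```

Run:
```python
from tgt import *
tgt([.02,-.075],.0565)
```

```text
[0.53395414 0.09235924 0.05760045] 18.75 F [ 1.2 -0.1  0.6] target [0.53238863 0.09238982 0.0565    ] tool units [-0.0014 -0.0061  0.0044] spin -0.0007
```

carry_out([
  [0, 0, 0.004],
  [0, 0, 0.004],
  [0, 0, 0],
  [0, 0, 0],
], spin=[0, 0, 0, 0])

```text
time: 19.08
tool_pos: [0.534, 0.0924, 0.0561]
eef_rot: [-0.0, 0.788, 0.615, 0.0]
contact_force: [-3.3, -0.5, 11.3]
grip_width: -0.0002
finger_force: 5.6
```

carry_out([
  [0, 0, 0.004],
  [0, 0, 0],
  [0, 0, 0],
], spin=[0, 0, 0])

```text
time: 19.33
tool_pos: [0.5341, 0.0925, 0.0557]
eef_rot: [0.0, 0.788, 0.615, 0.0]
contact_force: [-8.0, -0.5, 20.6]
grip_width: -0.0001
finger_force: 10.3
```

On the stop at 56 mm, as with the left strap. Lifting off and moving clear for a final look.

carry_out([
  [0, 0, -0.012],
  [0, 0, -0.02],
  [0, 0, 0],
], spin=[0, 0, 0])

```text
time: 19.58
tool_pos: [0.5343, 0.0924, 0.0633]
eef_rot: [0.0, 0.788, 0.615, 0.0]
contact_force: [0.9, -0.3, 0.4]
grip_width: 0.0001
finger_force: 0.0
```

carry_out([
  [0, 0, -0.05],
  [0, 0, -0.1],
  [0, 0, -0.14],
  [0, 0, -0.14],
  [0, 0, -0.14],
  [-0.06, 0, -0.1],
  [-0.1, 0, -0.06],
  [-0.1, 0, 0],
  [-0.1, 0, 0],
  [-0.05, 0, 0],
  [0, 0, 0],
  [0, 0, 0],
], spin=[0, 0, 0, 0, 0, 0, 0, 0, 0, 0, 0, 0])

```text
time: 20.58
tool_pos: [0.5092, -0.0072, 0.2448]
eef_rot: [-0.0, 0.789, 0.615, -0.0]
contact_force: [0.2, 0.4, 0.3]
grip_width: -0.0002
finger_force: 0.0
```

Run:
```python
from h import *
d=grab('scene','s7')['img'];e=grab('side','d7')['img'];f=grab('wrist','w7')['img'];print(robot.state()['tool_pos'],robot.state()['time'])
r=lambda i:cv2.resize(i,(400,300),interpolation=2)
W=np.vstack([np.hstack([r(d[170:290,320:480]),r(e[215:320,160:300])]),np.hstack([r(d),r(f)])])
cv2.imwrite('pics/m7.png',W[:,:,::-1])
```

```text
[ 0.50933835 -0.00621623  0.2448126 ] 20.7333
```

View pics/m7.png

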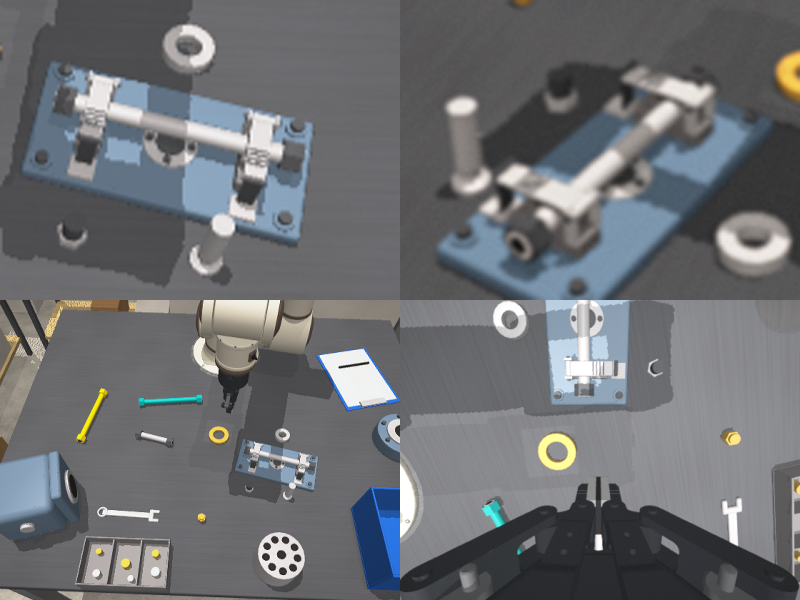

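The picture shows the tube in both saddles, with nuts outside at (65,98) and (292,153) in the top-left crop. Both straps lie level over it with their ends under the catches. The bystanders are where they were, and the gripper is clear and empty. Handing in.

```bash
python3 -c "
from station import robot
print(robot.hand_in())"
```

```text
the job is handed in; nothing more can be done
None
```

The long tube lies in both saddles with a nut beyond each, both straps are snapped shut under their catches, and the job was handed in at about 21 s with the gripper empty and clear; no verdict was returned.

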